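Gauge the height of a resin specimen block

TASK

Take the wooden specimen carrier out of its cradle and set it flat on the base of the bench height gauge so that the centre of its amber resin block lies under the raised gauge foot. Only then slide the gauge's safety catch fully back towards the column, and after that push the cross handle gently down until the sprung foot bears on the block and is pressed about half-way in, not bottomed. Leave carrier, catch and handle there and do not disturb the other things on the bench.

Things in the scene. Friction and masses are not known exactly. Their poses are not given: they have to be found in the camera images.
- gauge: Bench height gauge, a C-shaped white and grey frame fixed to the bench. Origin on the vertical measuring axis at bench level; its x axis runs level into the throat towards the column, z up. Base plate 250 x 120 x 10 mm thick reaches from x -90 to +160 mm. Column at x +115 to +155 mm, 60 mm wide. Head 44 mm wide from x -40 to +155 mm, its underside 105 and top 135 mm above the bench. Under the raised foot there are 78 mm free above the base.
- anvil (a point): Point on the measuring axis on top of the gauge's base plate, 10 mm above the bench, in the middle of a flush bright steel disc 52 mm across; axes as the gauge's.
- handle (a point): Centre of the gauge's cross handle, a black round bar 16 mm thick and 90 mm long lying level across the gauge (along its y axis), on the measuring axis, 225 mm above the bench when raised. A steel collar below it (top 30 mm under the bar's centre) reaches from x -13 to +37 mm, 24 mm wide; it moves with the handle.
- gauge_slide (a joint): Travel of the handle and plunger straight down, m: 0 raised, 0.046 lowest. It stays where it is left; moving it down takes about 3 N, up about 9 N (plus the foot's spring once the foot bears). The engaged catch blocks it after about 1 mm. With the carrier in place the foot meets the block at 0.028.
- gauge_foot (a joint): How far the sprung foot, a steel disc 20 mm across, is pressed up into the plunger, m: 0 free, 0.014 bottomed. Spring 500 N/m with 1 N preload. Once it bears on the block it goes in 1 mm for each mm of handle travel.
- foot_face (a point): Centre of the foot's flat underside; 88 mm above the bench when raised.
- catch_tab (a point): Grip point of the safety catch: a black upright tab on top of the gauge's head, 16 mm thick along the gauge's x axis, 26 mm wide across it; its top is 215 mm above the bench, and this point on its centre line is 20 mm below the top. The dark steel tongue in front of the tab stands under the handle's collar while engaged. As engaged it is about 75 mm from the measuring axis towards the column.
- gauge_catch (a joint): Travel of the safety catch along the gauge's x axis towards the column, m: 0 to 0.003 at the start (engaged), from 0.015 on the collar is free, 0.030 fully back. Friction 2 N; it stays where it is left.
- cradle: Grey storage cradle fixed to the bench that holds the carrier at the start; origin at its middle at bench level, axes as the carrier's in it. Floor 6 mm thick, 64 mm wide. From x -85 to +5 mm two side walls (inner gap 36 mm, each 8 mm thick) and an end wall rise to 52 mm above the bench and hide the carrier's tail; the part beyond x +5 mm is open at the sides.
- carrier_center (a point): Centre (half-way up, 25 mm above its underside) of the specimen carrier: a pale wooden bar 150 x 30 x 28 mm high with an amber resin block 44 x 30 x 22 mm glued flush on top of its front end, 50 mm high in all. x points along the bar from the tail to the block, z up. 0.16 kg, balance point about 15 mm ahead of this point.
- block_center (a point): Centre of the resin block, 53 mm ahead of the carrier's centre, 39 mm above the carrier's underside.
- block_top (a point): Middle of the resin block's top face, 50 mm above the carrier's underside.
- carrier_tail (a point): Grip point in the bare tail of the bar, 59 mm behind the carrier's centre (16 mm from the tail end), 14 mm above the carrier's underside. Held here, the carrier can be reached in under the gauge's head, where there is no room for a gripper over the block.
- slide_box: Bystander: white flat box 87 x 102 x 40 mm high, loose; origin under its centre.
- beaker: Bystander: glass beaker 76 mm across, 95 mm high, loose; origin under its centre.
- wash_bottle: Bystander: white plastic bottle 64 mm across, 160 mm high, loose; origin under its centre.
- reagent_jar: Bystander: amber jar with black cap, 52 mm across, 85 mm high, loose; origin under its centre.
- petri_dishes: Bystander: two stacked pale, shallow round dishes 94 mm across, 30 mm high together, loose; origin under the centre.
- lab_brush: Bystander: brush with a wooden handle, 170 mm long, lying on the bench, loose.
Mind the look-alikes: they are no part of the job. Leave any green look-alike of the part that bears carrier_center alone.

How it is judged:
On the way, in this order (a step that is already met when the one before it is completed fails the run):
1. the carrier lies flat on the gauge's base with its resin block centred under the raised foot, catch still engaged (horizontal distance between block_top and anvil below 0.01 m and z of block_top in the frame of anvil between 0.047 and 0.053 m and angle between carrier_center's own z axis and vertical below 0.06 rad and value of joint gauge_catch below 0.012 m and value of joint gauge_slide below 0.006 m), for 0.2 s.
2. the catch is slid fully back with the handle still up (value of joint gauge_catch above 0.023 m and value of joint gauge_slide below 0.006 m), for 0.2 s.
3. the handle is lowered until the sprung foot is pressed part-way in by the block (value of joint gauge_slide above 0.029 m and value of joint gauge_foot between 0.0015 and 0.0125 m), for 0.2 s.
At the end, for the whole second after the job is handed in: Carrier flat on the gauge base (tilt under 0.06 rad, block top 50 +- 3 mm above it), block centre within 10 mm of the measuring axis; catch at least 23 mm back; handle over 29 mm down, foot bearing on the block and pressed in 1.5 to 12.5 mm; at rest (all of step 3 and horizontal distance between block_top and anvil below 0.01 m and z of block_top in the frame of anvil between 0.047 and 0.053 m and angle between carrier_center's own z axis and vertical below 0.06 rad and value of joint gauge_catch above 0.023 m and contact force between gauge_foot and carrier above 0.3 N and linear speed of carrier below 0.02 m/s); the robot touches nothing.
It fails at once if the foot is driven into the block with more than 25 N (contact force between gauge_foot and carrier above 25 N).
It fails at once if a bystander is pushed more than 30 mm or knocked over (distance of any of slide_box, beaker, wash_bottle, reagent_jar, petri_dishes, lab_brush from where it was at the start of the episode above 0.03 m).
It also fails if it takes over 72 s, if anything falls off the work surface, if the arm or the gripper's body presses on something with over 40 N, if the wrist force passes 120 N, or if a joint passes its speed limit or range.

ROBOT

A 7-joint arm with a two-finger parallel gripper is mounted at the origin on the work surface. World frame = base frame: x ahead of the robot, y to its left, z up, the work surface at z = 0. Lengths are in m, angles in rad, forces in N, time in s.
With the tool pointing down it reaches from about 0.425 to 0.925 m from the base axis. Payload 6.8 kg.
Tool frame: the origin (TCP) lies at the very end of the fingers, on their centre line; the grasp point (between the pads) lies r.grasp_offset behind it (r.grasp_offset is the distance from the TCP to the grasp point, in m); z points along the fingers, y is the direction in which the jaws open and shut (so a half turn about z gives the same grasp; the last joint's range is limited). The gripper opens to 85 mm and grips with 20 to 120 N. Pads are 22 mm wide; open, the fingers measure 114 mm over their backs; the gripper's body (76 mm by 85 mm) begins 54 mm behind the grasp point. The pads swing forward as they close: fully open they stand 13 mm farther back than shut.
Start: joints at [-1.325, 0.477, 0.022, 1.555, -0.011, 1.109, -0.083], TCP at [0.234, 0.633, 0.231] pointing down, gripper open.
Joint ranges: [-2.96, 2.96], [-0.34, 2.1], [-1.41, 1.46], [0.24, 2.44], [-1.37, 4.51], [0.17, 1.92], [-2.96, 2.96]. Speed limits (rad/s): [2.39, 2.39, 3.14, 3.14, 3.14, 3.14, 3.14].

INTERFACE

Orientations are given as a rotation vector (axis times angle).
In Python, from bench import r gives the robot as it stands.
- The arm moves only by the shell command python3 -m jog 'ROWS' [FORCE]. ROWS is JSON, one flat list of numbers, 7 for each row, row after row: the turn, a rotation vector about the tool's x, y, z normalised to -1 to 1, where 1 is 180 degrees, then the shift along the tool's x, y, z normalised to -1 to 1, where 1 is 200 mm, then the opening, from 0 (shut) to 1 (fully open). In form: [wx, wy, wz, x, y, z, hand, wx, wy, wz, x, y, z, hand, ...]. A call has 1 to 12 rows; each row is the pose to reach, as a shift and turn from the pose measured when the call began, along the tool's axes at that moment, turning the shorter way round; what a row does not reach only later rows make up. A row lasts 1/10 s, in which the tool goes at most 50 mm and 8.59 degrees, less where a joint would pass 70% of its speed; a pose out of reach is approached as far as the arm can. A call with a number of a shift or a turn outside -1 to 1 is refused whole. A call with a gripper value outside its range is refused whole. The fingers move at their own pace and stop on an object; FORCE is the grip in N (left out, the last holds). Time passes only in rows, so rows that repeat a pose let the fingers close. It gives the time, the measured TCP pose, the force and the opening at its end, in the units of the state.
- r.get_obs(): the state, without advancing time (a new reading comes with each control period).
- r.grab_frame(name): name is "scene" or "top" or "wrist"; returns the picture (420x560x3 uint8, red, green, blue); there is no depth.
- r.calibration(name): a dict with "K" (3x3 intrinsics, pixels), "origin" and "rotation" of the camera in the world; the wrist camera has in their place "T_tool_cam" (4x4, takes a point from camera to tool coordinates, whose origin is the TCP and whose axes are the flange's). Camera axes: x right, y up, looking along -z (the intrinsics and any distortion apply to the point x, -y, -z); pixel columns grow to the right and rows downward; lengths in m; the calibration is good to about 2 mm. A picture is of the moment at which its call begins: read the wrist's pose just before it. calibration takes no time and is no camera call.
- r.hand_in(): hands the job in, once; it reports no verdict.
The state is a dict: "clock": time; "joints": joint angles; "qvel": joint speeds; "tau": joint torques, N m; "tcp_pos": TCP position; "orientation": TCP orientation; "contact_force": force on the tool from outside, world axes, zero at the start; "moment": the same for the moment, N m; "grip_width": finger opening in m.
Only numpy, scipy, OpenCV 4.12 (cv2) and the standard library are available. Lean on these libraries where they do the work, as an engineer would, in place of code of your own. Each camera call takes 0.05 s, during which the arm holds its last target.

## Working session

There is one attempt and no reset: what is moved stays moved. The work goes in short steps, Python scripts to look and compute and a shell command to move; the robot and the scene stay as the last step left them, time stands still between calls to the robot, and variables do not carry over. Pictures are saved under pics/ and viewed, and the job is handed in when it is done.

```bash
ls; mkdir -p pics; python3 - <<'E'
from bench import r
import cv2
o=r.get_obs(); print(o, r.grasp_offset)
for n in ("scene","top","wrist"):
    im=r.grab_frame(n); cv2.imwrite(f"pics/{n}0.png",im[:,:,::-1]); print(n,r.calibration(n))
E
```

```text
pics
{'clock': 0.0, 'joints': array([-1.32510065,  0.47779286,  0.02234717,  1.55645735, -0.01152301,
        1.10928499, -0.08307719]), 'qvel': array([ 0.00072104,  0.00131388, -0.00347328,  0.00166883,  0.00022244,
       -0.0002572 , -0.00030462]), 'tau': array([ 1.47312508e-04, -5.96462166e+01,  1.60811171e+00, -2.81203687e+01,
        1.24218801e-02,  9.28226887e-03, -2.67759003e-05]), 'tcp_pos': array([0.23366828, 0.63263452, 0.23032821]), 'orientation': array([-5.52768619e-01, -3.09237263e+00,  2.83217811e-03]), 'contact_force': array([0.29545174, 0.78634643, 0.70797166]), 'moment': array([-0.01772375,  0.021814  ,  0.01037412]), 'grip_width': 0.08564528358195461} 0.0187
scene {'K': array([[451.08959539,   0.        , 278.23042501],
       [  0.        , 451.08959539, 215.01171229],
       [  0.        ,   0.        ,   1.        ]]), 'origin': array([ 0.85621039, -0.52573628,  1.01333866]), 'rotation': array([0.6068216 , 0.19237373, 0.60020331])}
top {'K': array([[480.66669792,   0.        , 275.69438782],
       [  0.        , 480.66669792, 208.83759141],
       [  0.        ,   0.        ,   1.        ]]), 'origin': array([ 0.32425458, -0.03251975,  1.59058135]), 'rotation': array([ 0.10035518, -0.08280567, -1.58240705])}
wrist {'K': array([[350.5343104 ,   0.        , 273.84235082],
       [  0.        , 350.5343104 , 214.31969812],
       [  0.        ,   0.        ,   1.        ]]), 'T_tool_cam': array([[ 4.49567253e-04,  9.54355186e-01,  2.98673698e-01,
         7.66339412e-02],
       [ 9.99999457e-01, -7.09703467e-04,  7.62511652e-04,
         7.68618397e-04],
       [ 9.39676708e-04,  2.98673193e-01, -9.54354987e-01,
        -1.41858854e-01],
       [ 0.00000000e+00,  0.00000000e+00,  0.00000000e+00,
         1.00000000e+00]])}
```

View pics/scene0.png

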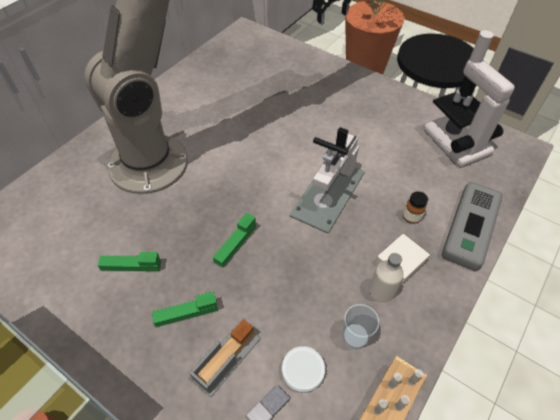

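View pics/top0.png

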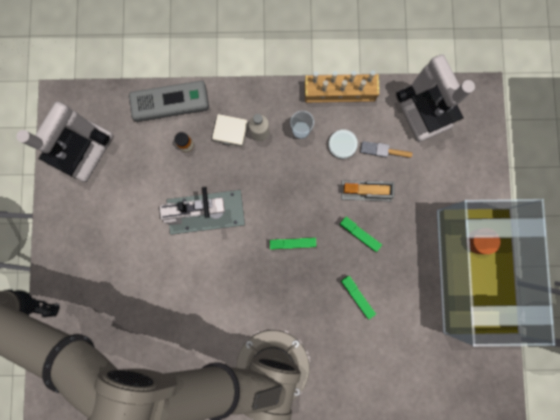

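View pics/wrist0.png

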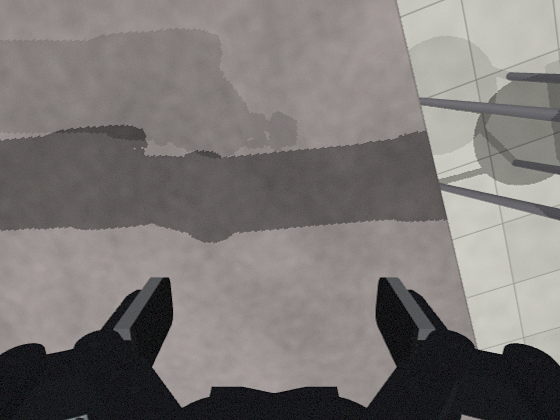

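```bash
cat > h.py <<'E'
import numpy as np,cv2
from scipy.spatial.transform import Rotation as R
from bench import r
def cam(name,obs=None):
    c=r.calibration(name)
    if name=="wrist":
        Rt=R.from_rotvec(obs["orientation"]).as_matrix(); T=c["T_tool_cam"]
        return c["K"],Rt@T[:3,3]+obs["tcp_pos"],Rt@T[:3,:3]
    return c["K"],np.array(c["origin"]),R.from_rotvec(c["rotation"]).as_matrix()
def ray(cm,px):
    K,o,Rm=cm; d=np.linalg.inv(K)@np.array([px[0],px[1],1.]); return o,Rm@np.array([d[0],-d[1],-d[2]])
def onz(cm,px,z):
    o,d=ray(cm,px); return o+d*(z-o[2])/d[2]
def proj(cm,p):
    K,o,Rm=cm; q=Rm.T@(np.array(p)-o); q=K@np.array([q[0],-q[1],-q[2]]); return q[:2]/q[2]
def save(im,name): cv2.imwrite("pics/"+name,im[:,:,::-1])
def rows(p,Rgoal=None):
    """shift/turn needed in tool units for TCP target p"""
    o=r.get_obs(); Rt=R.from_rotvec(o["orientation"])
    s=Rt.inv().apply(np.array(p)-o["tcp_pos"])/0.2
    w=np.zeros(3) if Rgoal is None else (Rt.inv()*Rgoal).as_rotvec()/np.pi
    return np.round(np.r_[w,s],4)
E
python3 - <<'E'
import cv2
a=cv2.imread("pics/top0.png")
cv2.imwrite("pics/topg.png",cv2.resize(a[175:250,140:260],None,fx=6,fy=6,interpolation=2))
cv2.imwrite("pics/topc.png",cv2.resize(a[165:215,320:420],None,fx=8,fy=8,interpolation=2))
b=cv2.imread("pics/scene0.png")
cv2.imwrite("pics/sceneg.png",cv2.resize(b[120:235,285:375],None,fx=5,fy=5,interpolation=2))
E
```

```text
(no output)
```

View pics/topg.png

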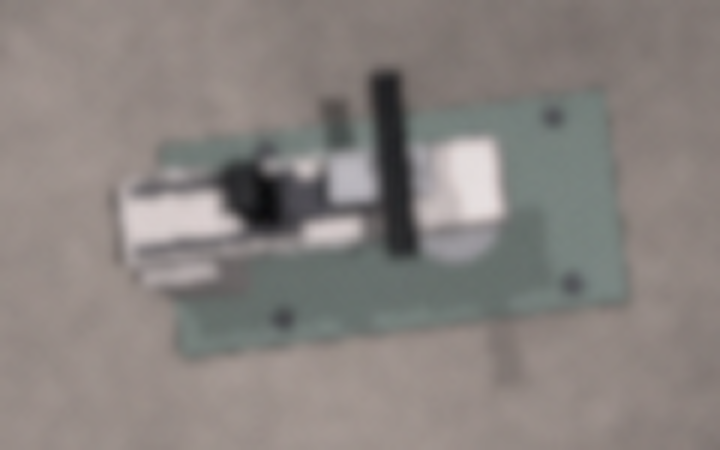

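View pics/topc.png

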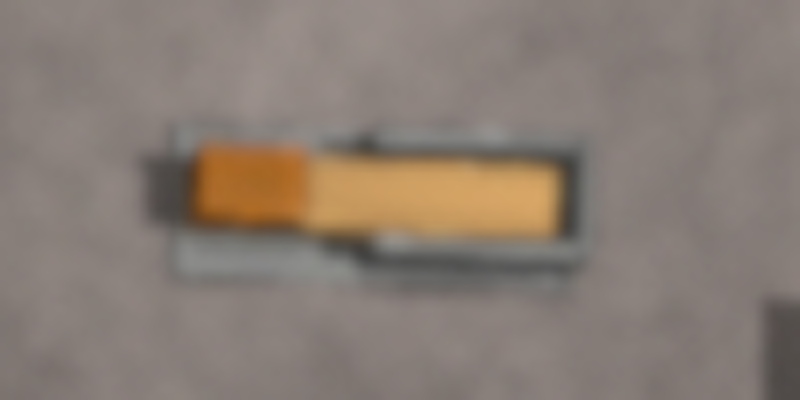

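View pics/sceneg.png

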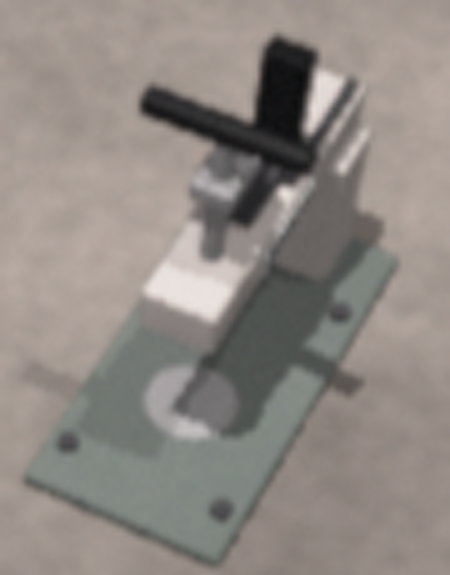

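```bash
python3 - <<'E'
from h import *
T=cam("top");S=cam("scene")
g=lambda x,y:((x+.5)/6-.5+140,(y+.5)/6-.5+175)
c=lambda x,y:((x+.5)/8-.5+320,(y+.5)/8-.5+165)
s=lambda x,y:((x+.5)/5-.5+285,(y+.5)/5-.5+120)
P=[onz(T,g(*p),.01) for p in [(160,142),(605,92),(628,303),(183,355)]]
for p in P: print(p)
print([np.linalg.norm(P[i]-P[(i+1)%4]) for i in range(4)],"centre",np.mean(P,0))
u=(P[0]+P[3]-P[1]-P[2]);u/=np.linalg.norm(u);print("gx",u,np.arctan2(u[1],u[0]),"axis",(P[1]+P[2])/2+u*.09)
Q=[onz(S,s(*p),.01) for p in [(25,482),(218,563),(397,262)]]
for p in Q: print("scene",p)
u2=Q[2]-Q[1];u2/=np.linalg.norm(u2);print(np.arctan2(u2[1],u2[0]),(Q[0]+Q[1])/2+u2*.09)
print("disc scene",onz(S,s(192,402),.01))
print("handle top",onz(T,g(392,163),.233),"scene",onz(S,s(230,127),.228))
print("block",[onz(T,c(*p),.056) for p in [(198,147),(306,151),(305,228),(196,222)]])
a=onz(T,c(560,200),.034);b=onz(T,c(308,194),.034);print("tail end",a,"bar at block",b,np.linalg.norm(a-b))
d=b-a;print(np.arctan2(d[1],d[0]))
E
```

```text
[0.54987255 0.34775952 0.01      ]
[0.57428297 0.10055778 0.01      ]
[0.4566946  0.08840734 0.01      ]
[0.43141389 0.33346731 0.01      ]
[np.float64(0.24840404945683994), np.float64(0.11821446003305255), np.float64(0.24636051388067565), np.float64(0.11931772996171691)] centre [0.50306601 0.21754799 0.01      ]
gx [-0.10043414  0.99494371  0.        ] 1.671400081875169 axis [0.50644972 0.18402749 0.01      ]
scene [0.46290432 0.08201877 0.01      ]
scene [0.57716672 0.09822418 0.01      ]
scene [0.55028701 0.3415386  0.01      ]
1.6808233446971965 [0.51015306 0.17957726 0.01      ]
disc scene [0.50772748 0.18242341 0.01      ]
handle top [0.50634593 0.18332538 0.233     ] scene [0.50842159 0.18214998 0.228     ]
block [array([ 0.58484758, -0.23921705,  0.056     ]), array([ 0.58256316, -0.28266862,  0.056     ]), array([ 0.55118065, -0.28124092,  0.056     ]), array([ 0.55426514, -0.23751235,  0.056     ])]
tail end [ 0.56445971 -0.38909179  0.034     ] bar at block [ 0.56845594 -0.28648877  0.034     ] 0.10268081480091087
1.531867488290147
```

```bash
cat >> h.py <<'E'
def down(psi,tilt=0): # tool x at yaw psi; tilt>0: tool z leans towards tool x
    return R.from_euler('z',psi)*R.from_euler('x',np.pi)*R.from_euler('y',tilt)
def st():
    o=r.get_obs(); m=R.from_rotvec(o["orientation"]).as_matrix()
    print("t %.2f"%o["clock"],"tcp",o["tcp_pos"].round(4),"yaw %.4f"%np.arctan2(m[1,0],m[0,0]),"z",m[:,2].round(3),"F",o["contact_force"].round(1),"w %.4f"%o["grip_width"],"j",o["joints"].round(2))
E
python3 - <<'E'
from h import *
st(); print(down(1.53,.2).as_matrix()[:,2])
print(rows([.42,.48,.35],down(1.535)))
E
```

```text
t 0.15 tcp [0.2337 0.6328 0.2306] yaw 2.7878 z [-0.    -0.001 -1.   ] F [ 0.5 -0.2 -0.5] w 0.0855 j [-1.33  0.48  0.02  1.56 -0.01  1.11 -0.08]
[ 0.00810273  0.19850403 -0.98006658]
[-4.0000e-04  3.0000e-04  3.9880e-01 -1.1385e+00 -3.9460e-01 -5.9650e-01]
```

```bash
python3 -m jog '[0,0,0.1,-0.2,-0.1,-0.3,1, 0,0,0.2,-0.45,-0.2,-0.55,1, 0,0,0.3,-0.7,-0.3,-0.6,1, 0,0,0.4,-0.95,-0.37,-0.6,1, 0,0,0.4,-0.95,-0.37,-0.6,1]'; python3 - <<'E'
from h import *
st(); print(rows([.46,.32,.36],down(1.535)))
E
```

```text
clock: 0.65
tcp_pos: [0.3879, 0.4961, 0.3518]
orientation: [1.655, 2.669, 0.0]
contact_force: [0.6, 0.3, 0.6]
grip_width: 0.0851
t 0.65 tcp [0.3879 0.4961 0.3518] yaw 2.0314 z [ 0. -0. -1.] F [0.6 0.3 0.6] w 0.0851 j [-1.19  0.32  0.24  1.53 -0.08  1.3  -0.48]
[ 1.000e-04  1.000e-04  1.580e-01 -9.493e-01 -6.840e-02 -4.060e-02]
```

```bash
python3 -m jog '[0,0,0.05,-0.25,-0.02,-0.04,1, 0,0,0.1,-0.5,-0.04,-0.04,1, 0,0,0.158,-0.75,-0.06,-0.04,1, 0,0,0.158,-0.95,-0.07,-0.04,1, 0,0,0.158,-0.95,-0.07,-0.04,1]'; python3 - <<'E'
from h import *
st(); print(rows([.48,.13,.36],down(1.535)))
E
```

```text
clock: 1.15
tcp_pos: [0.4632, 0.3122, 0.3605]
orientation: [2.272, 2.166, 0.0]
contact_force: [0.2, 0.3, -0.1]
grip_width: 0.0853
t 1.15 tcp [0.4632 0.3122 0.3605] yaw 1.5228 z [ 0.002 -0.002 -1.   ] F [ 0.2  0.3 -0.1] w 0.0853 j [-1.05  0.19  0.41  1.69 -0.07  1.28 -0.68]
[ 7.000e-04  6.000e-04 -3.900e-03 -9.060e-01  1.276e-01  4.400e-03]
```

```bash
python3 -m jog '[0,0,0,-0.25,0.03,0,1, 0,0,0,-0.5,0.06,0,1, 0,0,0,-0.75,0.1,0,1, 0,0,0,-0.9,0.13,0,1, 0,0,0,-0.9,0.13,0,1, 0,0,0,-0.9,0.13,0,1]'; python3 - <<'E'
from h import *
st(); o=r.get_obs(); im=r.grab_frame("wrist"); save(im,"w1.png"); np.savez("w1.npz",**o)
print(rows([.52,-.06,.36],down(1.535)))
E
```

```text
clock: 1.75
tcp_pos: [0.4805, 0.1309, 0.3609]
orientation: [2.274, 2.164, 0.001]
contact_force: [-0.2, 0.4, -0.0]
grip_width: 0.0853
t 1.75 tcp [0.4805 0.1309 0.3609] yaw 1.5214 z [ 0.002 -0.001 -1.   ] F [-0.2  0.4 -0. ] w 0.0853 j [-0.88  0.06  0.52  1.82 -0.03  1.27 -0.4 ]
[ 6.000e-04  4.000e-04 -3.500e-03 -9.511e-01  2.435e-01  5.600e-03]
```

View pics/w1.png

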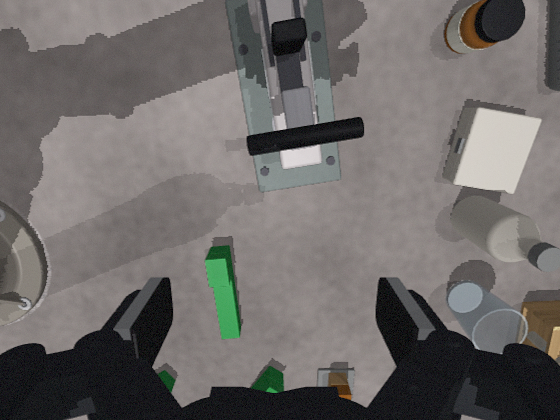

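```bash
python3 - <<'E'
from h import *
o=dict(np.load("w1.npz")); W=cam("wrist",o)
a=onz(W,(249,140),.233);b=onz(W,(362,124),.233);print("handle",a,b,(a+b)/2,np.linalg.norm(a-b),np.arctan2(*(b-a)[[1,0]])+np.pi/2)
print("tab",onz(W,(288,39),.215),[onz(W,p,.215) for p in [(272,24),(303,18),(274,54),(305,50)]])
a=onz(W,(262,191.5),.01);b=onz(W,(340.5,179),.01);print("front",a,b,np.linalg.norm(a-b),np.arctan2(*(b-a)[[1,0]])+np.pi/2)
u=np.array([np.cos(1.675),np.sin(1.675),0]);print((a+b)/2+.09*u)
E
```

```text
handle [0.46437031 0.18304865 0.233     ] [0.54943586 0.1906182  0.233     ] [0.50690309 0.18683343 0.233     ] 0.0854016688271597 1.6595474388291185
tab [0.49720281 0.2535823  0.215     ] [array([0.48582587, 0.26413276, 0.215     ]), array([0.50867691, 0.26695438, 0.215     ]), array([0.48630745, 0.24388215, 0.215     ]), array([0.50966224, 0.24549425, 0.215     ])]
front [0.46177512 0.08841187 0.01      ] [0.57488402 0.10119569 0.01      ] 0.11382902790659725 1.6833409080428734
[0.5089682  0.18431559 0.01      ]
```

```bash
python3 -m jog '[0,0,0,-0.25,0.06,0,1, 0,0,0,-0.5,0.12,0,1, 0,0,0,-0.75,0.2,0,1, 0,0,0,-0.95,0.24,0,1, 0,0,0,-0.95,0.24,0,1, 0,0,0,-0.95,0.24,0,1]'; python3 - <<'E'
from h import *
st(); print(rows([.56,-.24,.36],down(1.535)))
E
```

```text
clock: 2.4
tcp_pos: [0.5197, -0.0588, 0.3608]
orientation: [2.271, 2.168, -0.0]
contact_force: [-0.1, 0.6, 0.6]
grip_width: 0.0855
t 2.40 tcp [ 0.5197 -0.0588  0.3608] yaw 1.5242 z [ 0.001 -0.001 -1.   ] F [-0.1  0.6  0.6] w 0.0855 j [-0.63  0.12  0.7   1.78 -0.08  1.27  0.04]
[ 4.000e-04  4.000e-04 -3.400e-03 -8.958e-01  2.435e-01  5.500e-03]
```

```bash
python3 -m jog '[0,0,0,-0.25,0.06,0,1, 0,0,0,-0.5,0.12,0,1, 0,0,0,-0.75,0.2,0.2,1, 0,0,0,-0.95,0.24,0.4,1, 0,0,0,-0.95,0.24,0.6,1, 0,0,0,-0.95,0.24,0.7,1, 0,0,0,-0.95,0.24,0.7,1]'; python3 - <<'E'
from h import *
st(); o=r.get_obs(); im=r.grab_frame("wrist"); save(im,"w2.png"); np.savez("w2.npz",**o)
E
```

```text
clock: 3.1
tcp_pos: [0.5576, -0.2472, 0.2161]
orientation: [-2.264, -2.168, 0.007]
contact_force: [-0.1, 0.1, -0.5]
grip_width: 0.0852
t 3.10 tcp [ 0.5576 -0.2472  0.2161] yaw 1.5273 z [-0.008  0.002 -1.   ] F [-0.1  0.1 -0.5] w 0.0852 j [-0.21  0.47  0.72  1.76 -0.35  1.05  0.59]
```

View pics/w2.png

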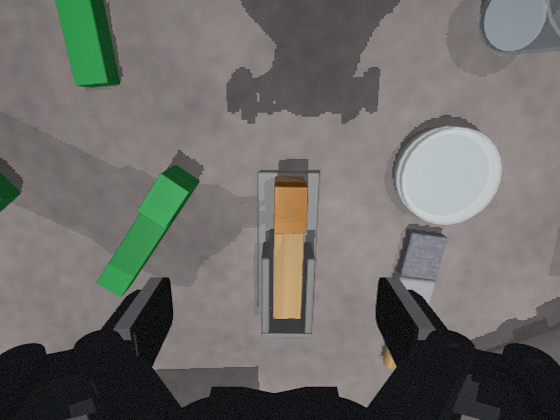

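```bash
python3 - <<'E'
from h import *
o=dict(np.load("w2.npz")); W=cam("wrist",o)
im=cv2.imread("pics/w2.png"); hsv=cv2.cvtColor(im,cv2.COLOR_BGR2HSV)
for nm,lo,hi in (("block",(8,190,120),(16,255,255)),("bar",(12,80,150),(22,180,255))):
    m=cv2.inRange(hsv,lo,hi); m[:, :240]=0;m[:,340:]=0;m[:170]=0;m[340:]=0
    m=cv2.morphologyEx(m,cv2.MORPH_OPEN,np.ones((3,3)))
    c=max(cv2.findContours(m,0,2)[0],key=cv2.contourArea); q=cv2.boxPoints(cv2.minAreaRect(c)); print(nm,q.tolist(),cv2.boundingRect(c))
    z=.056 if nm=="block" else .034
    P=[onz(W,p,z) for p in q]; print(np.round(P,4).tolist(),np.mean(P,0),[np.linalg.norm(P[i]-P[i-1]).round(4) for i in range(4)])
E
python3 -c "
import cv2
a=cv2.imread('pics/w2.png');cv2.imwrite('pics/w2z.png',cv2.resize(a[160:340,240:340],None,fx=3,fy=3))"
```

```text
Traceback (most recent call last):
ValueError: max() iterable argument is empty
```

View pics/w2z.png

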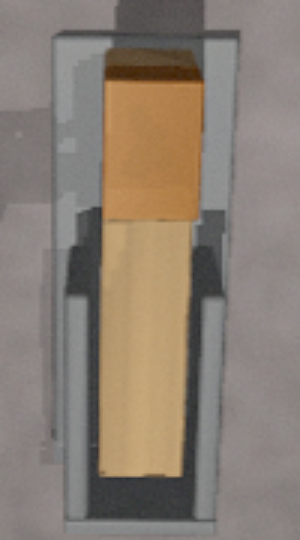

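```bash
python3 - <<'E'
from h import *
o=dict(np.load("w2.npz")); W=cam("wrist",o)
f=lambda x,y:((x+.5)/3-.5+240,(y+.5)/3-.5+160)
P=[onz(W,f(*p),.056) for p in [(105,80),(201,81),(199,220),(104,221)]];print(np.round(P,4).tolist(),np.mean(P,0))
Q=[onz(W,f(*p),.034) for p in [(99,475),(183,475)]];print(np.round(Q,4).tolist())
t=np.mean(Q,0); b=np.mean(P,0); d=(b-t)[:2]; print("yaw",np.arctan2(d[1],d[0]),"len",np.linalg.norm(d),"(128)")
yaw=np.arctan2(d[1],d[0]); u=np.array([np.cos(yaw),np.sin(yaw),0]); g=b-u*.035; g[2]=.011; print("grasp",g, rows([g[0],g[1],.08],down(yaw)),rows(g,down(yaw)))
E
```

```text
[[0.5573, -0.2387, 0.056], [0.5855, -0.2402, 0.056], [0.5842, -0.2836, 0.056], [0.5552, -0.2828, 0.056]] [ 0.57053396 -0.26130271  0.056     ]
[[0.5488, -0.3871, 0.034], [0.5786, -0.3882, 0.034]]
yaw 1.516750782270235 len 0.1265129282582425 (128)
grasp [ 0.56864329 -0.2962516   0.011     ] [-1.100e-03 -2.000e-04  3.500e-03 -2.404e-01  6.060e-02  6.950e-01] [-1.100e-03 -2.000e-04  3.500e-03 -2.405e-01  6.180e-02  1.040e+00]
```

```bash
python3 -m jog '[0,0,0,-0.1,0.03,0.1,1, 0,0,0,-0.2,0.05,0.3,1, 0,0,0,-0.23,0.055,0.5,1, 0,0,0,-0.23,0.055,0.65,1, 0,0,0,-0.23,0.055,0.7,1, 0,0,0,-0.23,0.055,0.7,1]'; python3 - <<'E'
from h import *
st(); o=r.get_obs(); im=r.grab_frame("wrist"); save(im,"w3.png"); np.savez("w3.npz",**o)
E
```

```text
clock: 3.75
tcp_pos: [0.5689, -0.2923, 0.0795]
orientation: [-2.263, -2.174, 0.002]
contact_force: [0.5, 0.5, 0.6]
grip_width: 0.0852
t 3.75 tcp [ 0.5689 -0.2923  0.0795] yaw 1.5305 z [-0.003  0.002 -1.   ] F [0.5 0.5 0.6] w 0.0852 j [-0.05  0.67  0.61  1.79 -0.5   0.84  0.76]
```

View pics/w3.png

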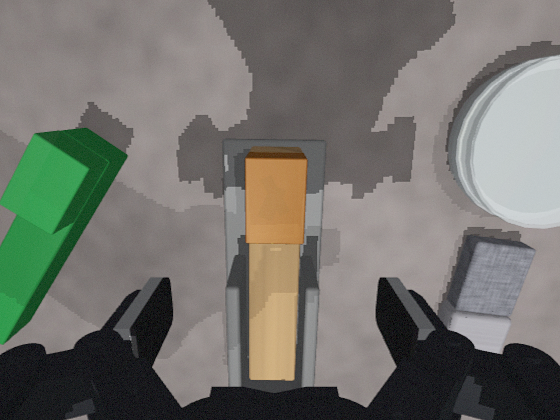

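```bash
python3 - <<'E'
from h import *
o=dict(np.load("w3.npz")); W=cam("wrist",o)
b=np.mean([onz(W,p,.056) for p in [(246,156),(307,157),(304,243),(246,243)]],0);print(b)
T=R.from_rotvec(o["orientation"]).inv().apply(b-o["tcp_pos"]);print("block in tool",T)
E
```

```text
[ 0.57101695 -0.26050129  0.056     ]
block in tool [0.03186992 0.00085397 0.0235094 ]
```

```bash
python3 -m jog '[0,0,0,0,0.004,0.1,1, 0,0,0,-0.01,0.004,0.25,1, 0,0,0,-0.01,0.004,0.34,1, 0,0,0,-0.01,0.004,0.342,1, 0,0,0,-0.01,0.004,0.342,0, 0,0,0,-0.01,0.004,0.342,0, 0,0,0,-0.01,0.004,0.342,0, 0,0,0,-0.01,0.004,0.342,0, 0,0,0,-0.01,0.004,0.342,0, 0,0,0,-0.01,0.004,0.342,0, 0,0,0,-0.01,0.004,0.342,0]' 60; python3 -c "
from h import *
st()"
```

```text
clock: 4.9
tcp_pos: [0.5707, -0.2957, 0.0135]
orientation: [2.266, 2.175, 0.0]
contact_force: [-1.1, 0.7, 5.9]
grip_width: 0.0289
t 4.90 tcp [ 0.5707 -0.2957  0.0135] yaw 1.5297 z [ 0. -0. -1.] F [-1.1  0.7  5.9] w 0.0289 j [ 0.    0.76  0.54  1.8  -0.56  0.73  0.81]
```

```bash
python3 -m jog '[0,0,0,0,0,-0.1,0, 0,0,0,0,0,-0.25,0, 0,0,0,0,0,-0.5,0, 0,0,0,0,0,-0.7,0, 0,0,0,0,0,-0.7,0]'; python3 - <<'E'
from h import *
st()
o=dict(np.load("w1.npz")); W=cam("wrist",o)
for p in [(206,262),(231,247),(219,338),(240,335)]: print(onz(W,p,.03))
im=r.grab_frame("wrist"); save(im,"w4.png")
u=np.array([-.101,.995]); b=np.array([.508,.184])-.25*u; g=b+.0205*u; print(g, rows([g[0],g[1],.15],down(1.672)))
E
```

```text
clock: 5.4
tcp_pos: [0.5735, -0.2981, 0.1597]
orientation: [2.26, 2.168, 0.007]
contact_force: [0.8, -1.1, -1.4]
grip_width: 0.0291
t 5.40 tcp [ 0.5735 -0.2981  0.1597] yaw 1.5291 z [ 0.01  -0.004 -1.   ] F [ 0.8 -1.1 -1.4] w 0.0291 j [-0.09  0.58  0.68  1.74 -0.43  0.97  0.71]
[ 0.373757   -0.00942752  0.03      ]
[0.412673   0.01259745 0.03      ]
[ 0.38022781 -0.14231962  0.03      ]
[ 0.41401551 -0.13839734  0.03      ]
[ 0.5311795 -0.0443525] [ 1.8000e-03  6.0000e-04 -4.5300e-02  1.2523e+00 -2.5690e-01  2.9500e-02]
```

View pics/w4.png

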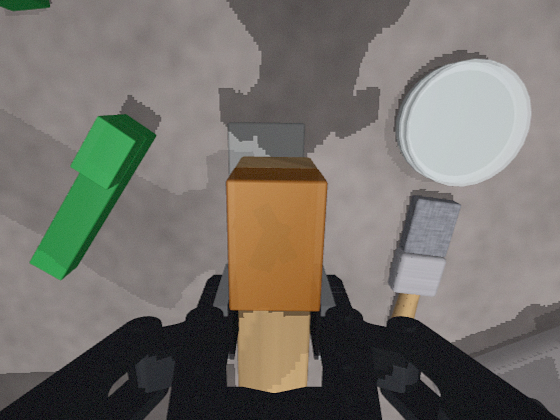

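```bash
python3 -m jog '[0,0,-0.01,0.15,-0.03,0,0, 0,0,-0.02,0.35,-0.07,0,0, 0,0,-0.03,0.6,-0.12,0,0, 0,0,-0.04,0.8,-0.18,0,0, 0,0,-0.045,0.95,-0.22,0,0, 0,0,-0.045,1,-0.24,0,0, 0,0,-0.045,1,-0.24,0,0]'; python3 - <<'E'
from h import *
st()
print(rows([.5312,-.0444,.06],down(1.672)))
E
```

```text
clock: 6.15
tcp_pos: [0.5313, -0.0929, 0.1547]
orientation: [2.102, 2.331, 0.002]
contact_force: [0.4, -0.8, -1.6]
grip_width: 0.029
t 6.15 tcp [ 0.5313 -0.0929  0.1547] yaw 1.6739 z [ 0.003 -0.001 -1.   ] F [ 0.4 -0.8 -1.6] w 0.0290 j [-0.47  0.41  0.67  1.99 -0.33  0.85  0.49]
[1.000e-03 4.000e-04 6.000e-04 2.417e-01 2.320e-02 4.734e-01]
```

```bash
python3 -m jog '[0.001,0,0,0.1,0.01,0.1,0, 0.001,0,0,0.2,0.02,0.3,0, 0.001,0,0,0.24,0.02,0.5,0, 0.001,0,0,0.24,0.02,0.65,0, 0.001,0,0,0.24,0.02,0.7,0, 0.001,0,0,0.24,0.02,0.725,0, 0.001,0,0,0.24,0.02,0.733,0, 0.001,0,0,0.24,0.02,0.733,0]'; python3 - <<'E'
from h import *
st()
E
```

```text
clock: 6.95
tcp_pos: [0.5318, -0.0456, 0.0091]
orientation: [2.103, 2.33, 0.0]
contact_force: [0.3, -0.4, -1.1]
grip_width: 0.029
t 6.95 tcp [ 0.5318 -0.0456  0.0091] yaw 1.6729 z [ 0.002 -0.001 -1.   ] F [ 0.3 -0.4 -1.1] w 0.0290 j [-0.41  0.63  0.49  2.07 -0.53  0.56  0.56]
```

```bash
python3 -m jog '[0,0,0,0,0,0.005,0, 0,0,0,0,0,0.009,0, 0,0,0,0,0,0.009,0, 0,0,0,0,0,0.009,1, 0,0,0,0,0,0,1, 0,0,0,0,0,0,1, 0,0,0,0,0,0,1, 0,0,0,-0.1,0,-0.2,1, 0,0,0,-0.3,0,-0.4,1, 0,0,0,-0.45,0,-0.5,1, 0,0,0,-0.45,0,-0.5,1]'; python3 - <<'E'
from h import *
st(); o=r.get_obs(); im=r.grab_frame("wrist"); save(im,"w5.png"); np.savez("w5.npz",**o)
cv2.imwrite("pics/w5z.png",cv2.resize(im[40:340,190:360,::-1],None,fx=2,fy=2))
E
```

```text
clock: 8.05
tcp_pos: [0.5429, -0.1416, 0.1135]
orientation: [2.106, 2.316, 0.004]
contact_force: [-0.8, -0.5, -0.5]
grip_width: 0.0852
t 8.05 tcp [ 0.5429 -0.1416  0.1135] yaw 1.6656 z [ 0.01  -0.005 -1.   ] F [-0.8 -0.5 -0.5] w 0.0852 j [-0.34  0.5   0.62  1.97 -0.4   0.78  0.61]
```

View pics/w5.png

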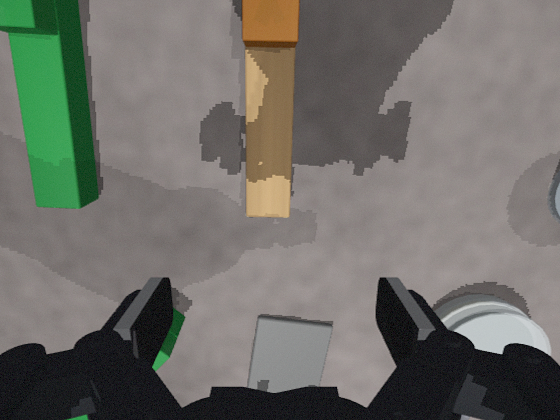

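```bash
python3 - <<'E'
from h import *
o=dict(np.load("w5.npz")); W=cam("wrist",o)
a=(onz(W,(246.5,216.5),.028)+onz(W,(290.5,217),.028))/2
b=(onz(W,(247,46),.028)+onz(W,(295,48),.028))/2
b2=(onz(W,(243,40),.05)+onz(W,(297.5,44),.05))/2
print(a,b,b2,np.linalg.norm(a-b),"106",np.linalg.norm(onz(W,(246.5,216.5),.028)-onz(W,(290.5,217),.028)))
d=b-a;yaw=np.arctan2(d[1],d[0]);print("yaw",yaw); u=d/np.linalg.norm(d)
g=a+u*.016; print("tail grip",g); print(rows([g[0],g[1],.05],down(yaw)),rows([g[0],g[1],.004],down(yaw)))
E
```

```text
[ 0.5397078 -0.1383622  0.028    ] [ 0.5316474  -0.03335837  0.028     ] [ 0.53129387 -0.03396739  0.05      ] 0.10531274869593443 106 0.029966133940348808
yaw 1.6474089450853726
tail grip [ 0.53848319 -0.12240913  0.028     ]
[ 0.0019  0.0011  0.0066  0.0812 -0.0106  0.3062] [ 0.0019  0.0011  0.0066  0.082  -0.012   0.5362]
```

```bash
python3 -m jog '[0.002,0.001,0.003,0.05,-0.01,0.15,1, 0.002,0.001,0.003,0.08,-0.01,0.3,1, 0.002,0.001,0.003,0.082,-0.012,0.45,1, 0.002,0.001,0.003,0.082,-0.012,0.53,1, 0.002,0.001,0.003,0.082,-0.012,0.53,1, 0.002,0.001,0.003,0.082,-0.012,0.53,0, 0.002,0.001,0.003,0.082,-0.012,0.53,0, 0.002,0.001,0.003,0.082,-0.012,0.53,0, 0.002,0.001,0.003,0.082,-0.012,0.53,0, 0.002,0.001,0.003,0.082,-0.012,0.53,0, 0.002,0.001,0.003,0.082,-0.012,0.53,0]' 90; python3 - <<'E'
from h import *
st(); o=r.get_obs(); im=r.grab_frame("wrist"); save(im,"w6.png"); np.savez("w6.npz",**o)
E
```

```text
clock: 9.2
tcp_pos: [0.5393, -0.1225, 0.0065]
orientation: [2.121, 2.316, 0.002]
contact_force: [-0.4, 0.4, 8.2]
grip_width: 0.0287
t 9.20 tcp [ 0.5393 -0.1225  0.0065] yaw 1.6587 z [ 0.002 -0.    -1.   ] F [-0.4  0.4  8.2] w 0.0287 j [-0.26  0.65  0.49  2.03 -0.54  0.59  0.69]
```

View pics/w6.png

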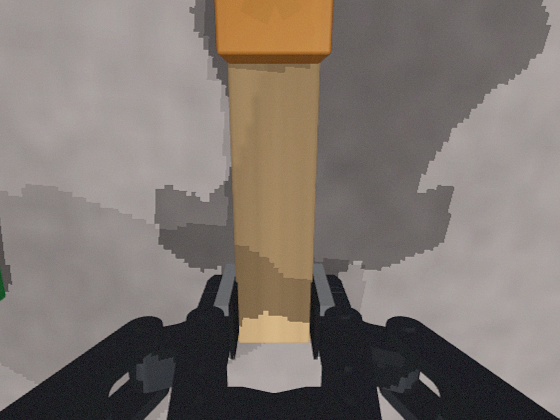

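```bash
python3 - <<'E'
from h import *
o=dict(np.load("w6.npz")); W=cam("wrist",o); Rt=R.from_rotvec(o["orientation"]).inv()
for l,rr,z in (((218,54),(331,53),.05),((239,342),(310,342),.028),((229,65),(320,64),.028)):
    a,b=onz(W,l,z),onz(W,rr,z); print(Rt.apply((a+b)/2-o["tcp_pos"]).round(4),np.linalg.norm(a-b))
E
```

```text
[ 0.0896  0.0002 -0.0435] 0.029053521025074896
[-0.015   0.0003 -0.0215] 0.028858737322042544
[ 0.0892  0.0002 -0.0215] 0.028878951915510362
```

```bash
python3 -m jog '[0,0,0,0,0,-0.04,0, 0,0,0,0,0,-0.08,0, 0,0,0,0,0,-0.12,0, 0,0,0,0,0,-0.12,0]'; python3 - <<'E'
from h import *
st(); o=r.get_obs(); im=r.grab_frame("wrist"); save(im,"w7.png"); np.savez("w7.npz",**o)
a=cv2.imread("pics/w6.png"); cv2.imwrite("pics/w67.png",np.hstack([a[:360,180:370],im[:360,180:370,::-1]]))
print(rows([.5193,.0731,.030],down(1.672)))
E
```

```text
clock: 9.65
tcp_pos: [0.5401, -0.1227, 0.0319]
orientation: [2.12, 2.315, 0.004]
contact_force: [0.8, -0.1, -1.3]
grip_width: 0.0281
t 9.65 tcp [ 0.5401 -0.1227  0.0319] yaw 1.6586 z [ 0.004 -0.    -1.   ] F [ 0.8 -0.1 -1.3] w 0.0281 j [-0.29  0.61  0.52  2.02 -0.51  0.63  0.66]
[ 1.000e-03  1.000e-04 -4.200e-03  9.833e-01 -1.570e-02  5.800e-03]
```

View pics/w67.png

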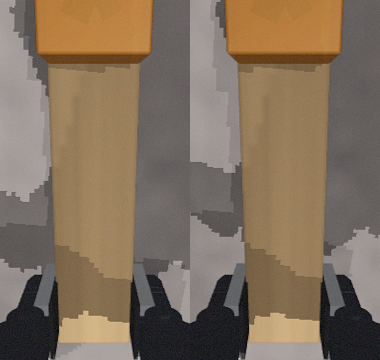

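```bash
python3 -m jog '[0.001,0,-0.004,0.1,-0.002,0.006,0, 0.001,0,-0.004,0.25,-0.004,0.006,0, 0.001,0,-0.004,0.4,-0.007,0.006,0, 0.001,0,-0.004,0.55,-0.01,0.006,0, 0.001,0,-0.004,0.7,-0.013,0.006,0, 0.001,0,-0.004,0.8,-0.015,0.006,0, 0.001,0,-0.004,0.9,-0.016,0.006,0, 0.001,0,-0.004,0.96,-0.016,0.006,0, 0.001,0,-0.004,0.98,-0.016,0.006,0, 0.001,0,-0.004,0.983,-0.016,0.006,0]'; python3 - <<'E'
from h import *
st(); o=r.get_obs(); im=r.grab_frame("wrist"); save(im,"w8.png"); np.savez("w8.npz",**o)
im=r.grab_frame("scene"); cv2.imwrite("pics/s8.png",cv2.resize(im[110:260,270:400,::-1],None,fx=4,fy=4))
print(rows([.5193,.0731,.0165],down(1.672)))
E
```

```text
clock: 10.7
tcp_pos: [0.5192, 0.0729, 0.0299]
orientation: [2.106, 2.33, -0.001]
contact_force: [-0.4, -0.6, -2.1]
grip_width: 0.0282
t 10.70 tcp [0.5192 0.0729 0.0299] yaw 1.6719 z [-0.    -0.001 -1.   ] F [-0.4 -0.6 -2.1] w 0.0282 j [-0.68  0.59  0.54  2.09 -0.53  0.6   0.33]
[-0.      0.0003 -0.0006  0.0061  0.0004  0.0675]
```

View pics/w8.png

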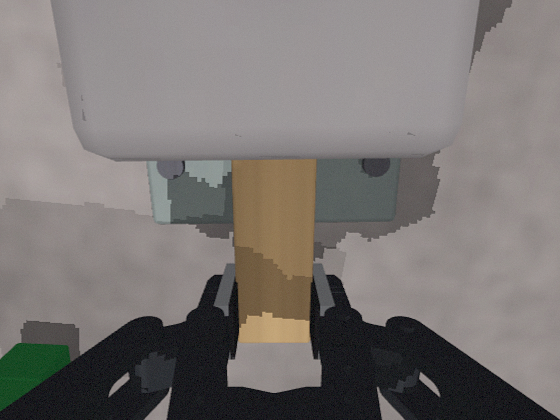

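View pics/s8.png

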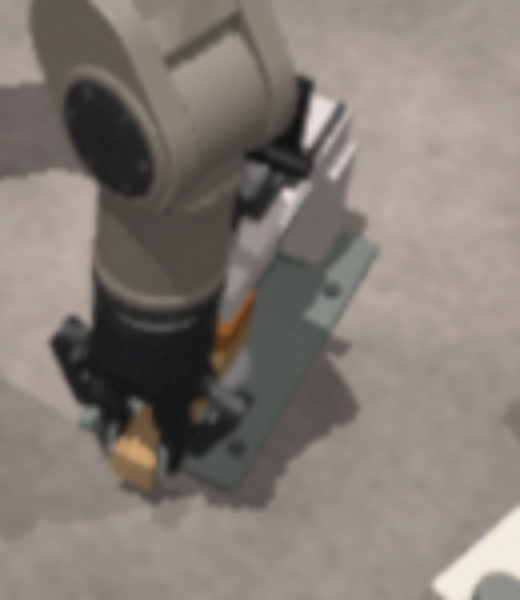

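```bash
python3 - <<'E'
from h import *
o=dict(np.load("w8.npz")); W=cam("wrist",o); Rt=R.from_rotvec(o["orientation"]).inv()
a,b=onz(W,(154.5,223),.01),onz(W,(394,220),.01)
print(a,b,np.linalg.norm(a-b),np.arctan2(*(b-a)[[1,0]])+np.pi/2); m=(a+b)/2
yaw=np.arctan2(*(b-a)[[1,0]])+np.pi/2
print("axis",m+.09*np.array([np.cos(1.672),np.sin(1.672),0]), "in tool",Rt.apply(m-o["tcp_pos"]))
p,q=onz(W,(171,169),.01),onz(W,(376,164),.01); print("bolts mid",Rt.apply((p+q)/2-o["tcp_pos"]),np.arctan2(*(q-p)[[1,0]])+np.pi/2)
E
```

```text
[0.45917484 0.08883612 0.01      ] [0.5749954  0.10220983 0.01      ] 0.11659012770401182 1.6857564350222034
axis [0.50799233 0.18506247 0.01      ] in tool [0.02272851 0.00014133 0.01988583]
bolts mid [ 0.04963849 -0.00024621  0.01986478] 1.696933417509129
```

```bash
python3 -m jog '[0,0,0,0.006,0,0.02,0, 0,0,0,0.006,0,0.04,0, 0,0,0,0.006,0,0.055,0, 0,0,0,0.006,0,0.063,0, 0,0,0,0.006,0,0.067,0, 0,0,0,0.006,0,0.067,0]'; python3 - <<'E'
from h import *
st()
E
```

```text
clock: 11.4
tcp_pos: [0.5192, 0.0728, 0.0166]
orientation: [2.108, 2.328, -0.001]
contact_force: [-0.4, -0.8, -0.8]
grip_width: 0.028
t 11.40 tcp [0.5192 0.0728 0.0166] yaw 1.6699 z [-0.    -0.001 -1.   ] F [-0.4 -0.8 -0.8] w 0.0280 j [-0.66  0.61  0.52  2.09 -0.55  0.57  0.35]
```

```bash
python3 -m jog '[0,0,0,0.007,0,0.005,0, 0,0,0,0.007,0,0.01,0, 0,0,0,0.007,0,0.01,0]'; python3 - <<'E'
from h import *
st()
E
```

```text
clock: 11.7
tcp_pos: [0.5193, 0.0729, 0.0163]
orientation: [2.11, 2.327, -0.001]
contact_force: [-5.8, -5.1, 20.9]
grip_width: 0.0285
t 11.70 tcp [0.5193 0.0729 0.0163] yaw 1.6684 z [ 0.    -0.001 -1.   ] F [-5.8 -5.1 20.9] w 0.0285 j [-0.66  0.61  0.52  2.09 -0.55  0.57  0.35]
```

```bash
python3 -m jog '[0,0,0,0,0,-0.004,0, 0,0,0,0,0,-0.004,1, 0,0,0,0,0,-0.004,1, 0,0,0,0,0,-0.004,1, 0,0,0,0,0,-0.004,1, 0,0,0,0,0,-0.02,1, 0,0,0,-0.05,0,-0.15,1, 0,0,0,-0.2,0,-0.4,1, 0,0,0,-0.4,0,-0.6,1, 0,0,0,-0.5,0,-0.8,1, 0,0,0,-0.5,0,-1,1, 0,0,0,-0.5,0,-1,1]'; python3 - <<'E'
from h import *
st(); o=r.get_obs(); im=r.grab_frame("wrist"); save(im,"w9.png"); np.savez("w9.npz",**o)
im=r.grab_frame("scene"); cv2.imwrite("pics/s9.png",cv2.resize(im[110:260,270:400,::-1],None,fx=4,fy=4,interpolation=2))
im=r.grab_frame("top"); cv2.imwrite("pics/t9.png",cv2.resize(im[175:250,140:260,::-1],None,fx=6,fy=6,interpolation=2))
E
```

```text
clock: 12.9
tcp_pos: [0.5326, -0.029, 0.2224]
orientation: [2.11, 2.318, 0.012]
contact_force: [1.2, 0.5, 0.2]
grip_width: 0.0854
t 12.90 tcp [ 0.5326 -0.029   0.2224] yaw 1.6647 z [ 0.011  0.001 -1.   ] F [1.2 0.5 0.2] w 0.0854 j [-0.69  0.31  0.78  1.95 -0.26  0.98  0.3 ]
```

View pics/w9.png

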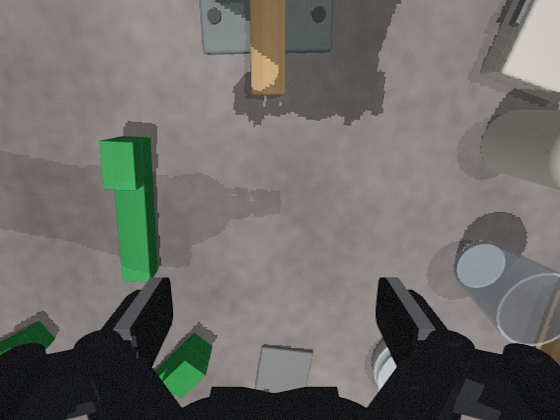

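View pics/s9.png

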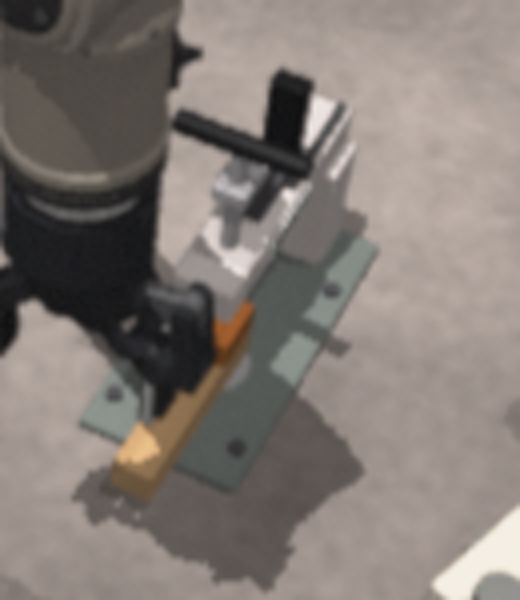

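View pics/t9.png

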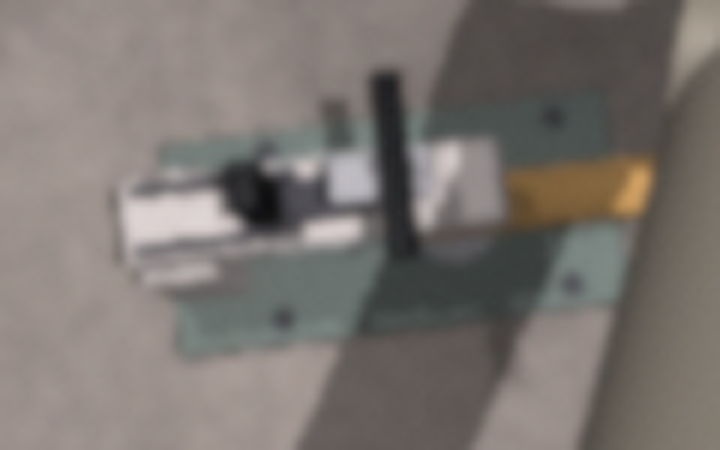

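```bash
python3 - <<'E'
import cv2
a=cv2.imread("pics/w9.png"); cv2.imwrite("pics/w9z.png",cv2.resize(a[0:110,190:350],None,fx=5,fy=5,interpolation=2))
E
```

```text
(no output)
```

View pics/w9z.png

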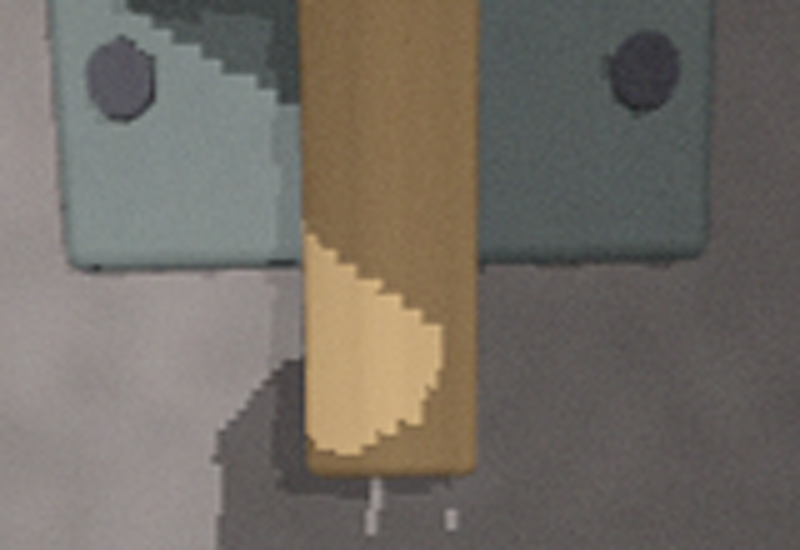

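```bash
python3 - <<'E'
from h import *
o=dict(np.load("w9.npz")); W=cam("wrist",o)
f=lambda x,y:((x+.5)/5-.5+190,(y+.5)/5-.5)
A=lambda p,z:onz(W,f(*p),z)
t1,t2=A((307,474),.038),A((474,472),.038)
b1,b2=A((70,266),.01),A((707,258),.01)
print(t1,t2,np.linalg.norm(t1-t2),b1,b2,np.linalg.norm(b1-b2))
t=(t1+t2)/2;b=(b1+b2)/2; f1=(A((302,5),.038)+A((480,5),.038))/2
d=(f1-t)[:2];cy=np.arctan2(d[1],d[0]);e=b2-b1;gy=np.arctan2(e[1],e[0])+np.pi/2
print("carrier yaw",cy,"base yaw",gy)
for yaw in (1.672,gy):
  u=np.array([np.cos(yaw),np.sin(yaw)]);v=np.array([-u[1],u[0]]);uc=np.array([np.cos(cy),np.sin(cy)])
  bl=t[:2]+.128*uc; ax=b[:2]+.09*u; print("block",bl,"axis",ax,"diff x,y",(bl-ax)@u,(bl-ax)@v)
E
```

```text
[0.50645393 0.05433494 0.038     ] [0.53570273 0.05744466 0.038     ] 0.029413650064021777 [0.45868109 0.08703813 0.01      ] [0.57580646 0.09963742 0.01      ] 0.11780108355367626
carrier yaw 1.6587067567599587 base yaw 1.6779552422158257
block [0.50984028 0.18339551] axis [0.50815099 0.18287727] diff x,y 0.000344917287508298 -0.0017330126012006929
block [0.50984028 0.18339551] axis [0.50761792 0.18282154] diff x,y 0.0003329948062688091 -0.00227100455597207
```

```bash
python3 - <<'E'
from h import *
print(rows([.515,.12,.34],down(1.675)))
E
```

```text
[-1.000e-04  0.000e+00 -1.900e-03  7.327e-01  4.200e-03 -6.197e-01]
```

```bash
python3 -m jog '[0,0,0,0,0,-0.2,1, 0,0,0,0,0,-0.4,1, 0,0,-0.002,0.1,0,-0.6,1, 0,0,-0.002,0.3,0,-0.62,1, 0,0,-0.002,0.5,0,-0.62,1, 0,0,-0.002,0.7,0,-0.62,1, 0,0,-0.002,0.73,0,-0.62,1, 0,0,-0.002,0.73,0,-0.62,1]'; python3 - <<'E'
from h import *
st(); o=r.get_obs(); im=r.grab_frame("wrist"); save(im,"w10.png"); np.savez("w10.npz",**o)
print(rows([.5,.2575,.34],down(1.675)))
E
```

```text
clock: 13.85
tcp_pos: [0.5131, 0.1214, 0.3383]
orientation: [-2.097, -2.338, 0.006]
contact_force: [0.3, -0.3, 0.1]
grip_width: 0.0854
t 13.85 tcp [0.5131 0.1214 0.3383] yaw 1.6798 z [-0.003 -0.002 -1.   ] F [ 0.3 -0.3  0.1] w 0.0854 j [-0.99  0.16  0.74  1.8  -0.11  1.23 -0.11]
[-8.000e-04  6.000e-04  5.000e-04  6.937e-01  5.700e-03 -8.000e-03]
```

View pics/w10.png

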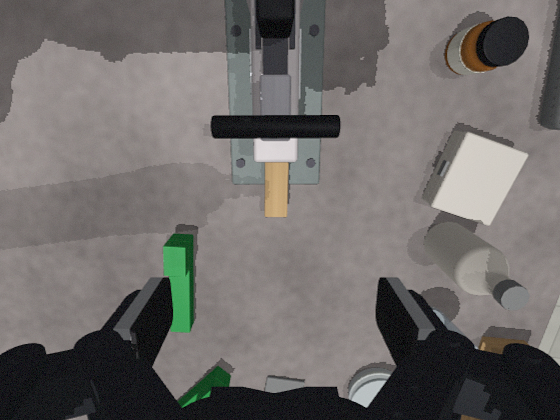

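```bash
python3 -m jog '[0,0,0,0.2,0,0,1, 0,0,0,0.4,0.005,0,1, 0,0,0,0.6,0.006,0,1, 0,0,0,0.69,0.006,0,1, 0,0,0,0.69,0.006,0,1, 0,0,0,0.69,0.006,0,1]'; python3 - <<'E'
from h import *
st(); o=r.get_obs(); im=r.grab_frame("wrist"); save(im,"w11.png"); np.savez("w11.npz",**o)
print(rows([.5,.2575,.178],down(1.675)))
E
```

```text
clock: 14.5
tcp_pos: [0.5007, 0.2544, 0.338]
orientation: [2.103, 2.333, -0.007]
contact_force: [0.9, -0.4, 0.3]
grip_width: 0.0853
t 14.50 tcp [0.5007 0.2544 0.338 ] yaw 1.6741 z [-0.003 -0.004 -1.   ] F [ 0.9 -0.4  0.3] w 0.0853 j [-1.13  0.23  0.67  1.72 -0.15  1.24 -0.32]
[-9.000e-04  1.000e-03 -7.000e-04  2.120e-02 -5.000e-04  8.014e-01]
```

View pics/w11.png

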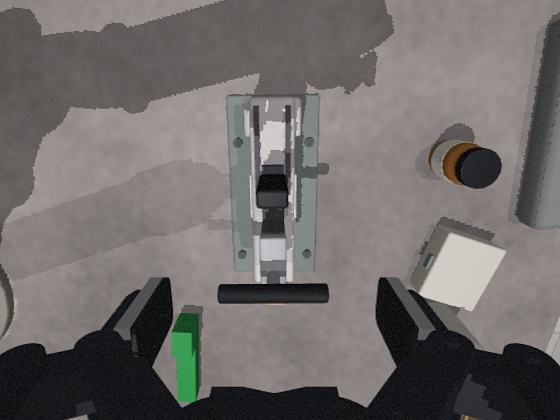

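```bash
python3 - <<'E'
import cv2
a=cv2.imread("pics/w11.png"); b=cv2.resize(a[155:310,240:310],None,fx=4,fy=4,interpolation=2); cv2.imwrite("pics/w11z.png",cv2.convertScaleAbs(b,alpha=2,beta=20))
E
```

```text
(no output)
```

View pics/w11z.png

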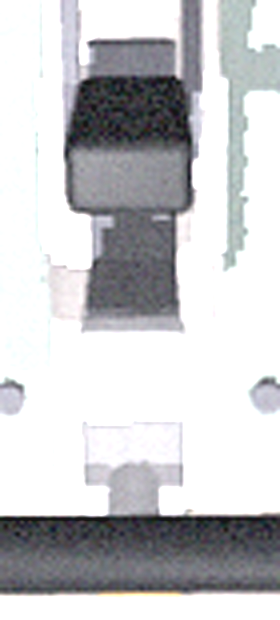

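```bash
python3 - <<'E'
from h import *
o=dict(np.load("w11.npz")); W=cam("wrist",o); Rt=R.from_rotvec(o["orientation"]).inv()
f=lambda x,y:((x+.5)/4-.5+240,(y+.5)/4-.5+155)
A=lambda p,z:onz(W,f(*p),z)
P=[A(p,.215) for p in [(68,150),(190,150),(192,211),(68,211)]];m=np.mean(P,0);print(np.round(P,4).tolist(),m,np.linalg.norm(P[0]-P[1]),np.linalg.norm(P[1]-P[2]))
print("in tool",Rt.apply(m-o["tcp_pos"]))
h=onz(W,(273,287),.233);h2=onz(W,(273,293),.225);print(h,h2)
E
```

```text
[[0.4859, 0.2645, 0.215], [0.5094, 0.267, 0.215], [0.5112, 0.2548, 0.215], [0.487, 0.2522, 0.215]] [0.49836474 0.25960541 0.215     ] 0.023685588194264775 0.012357700315933834
in tool [ 0.00590413 -0.00145102  0.12303137]
[0.50608691 0.19358353 0.233     ] [0.50707159 0.18360091 0.225     ]
```

```bash
python3 -m jog '[-0.001,0.001,0,0.015,-0.004,0.15,1, -0.001,0.001,0,0.028,-0.004,0.35,1, -0.001,0.001,0,0.028,-0.004,0.5,1, -0.001,0.001,0,0.028,-0.004,0.6,1, -0.001,0.001,0,0.028,-0.004,0.7,1, -0.001,0.001,0,0.028,-0.004,0.77,1, -0.001,0.001,0,0.028,-0.004,0.8,1, -0.001,0.001,0,0.028,-0.004,0.8,1]'; python3 - <<'E'
from h import *
st(); o=r.get_obs(); im=r.grab_frame("wrist"); save(im,"w12.png"); np.savez("w12.npz",**o)
im=r.grab_frame("scene"); cv2.imwrite("pics/s12.png",cv2.resize(im[90:240,270:400,::-1],None,fx=4,fy=4,interpolation=2))
E
```

```text
clock: 15.35
tcp_pos: [0.4993, 0.2578, 0.1781]
orientation: [2.107, 2.33, -0.001]
contact_force: [-0.7, 0.3, -0.2]
grip_width: 0.0855
t 15.35 tcp [0.4993 0.2578 0.1781] yaw 1.6715 z [-0.    -0.001 -1.   ] F [-0.7  0.3 -0.2] w 0.0855 j [-1.06  0.4   0.6   1.91 -0.28  0.91 -0.22]
```

View pics/w12.png

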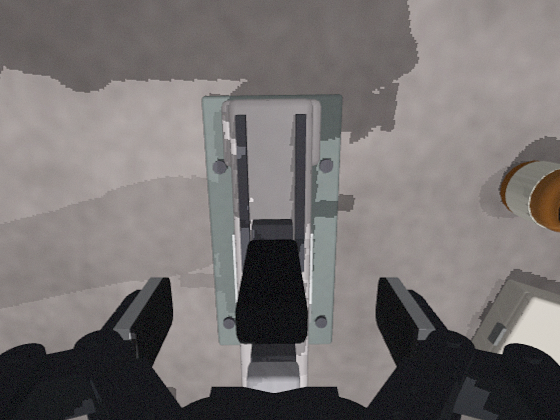

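View pics/s12.png

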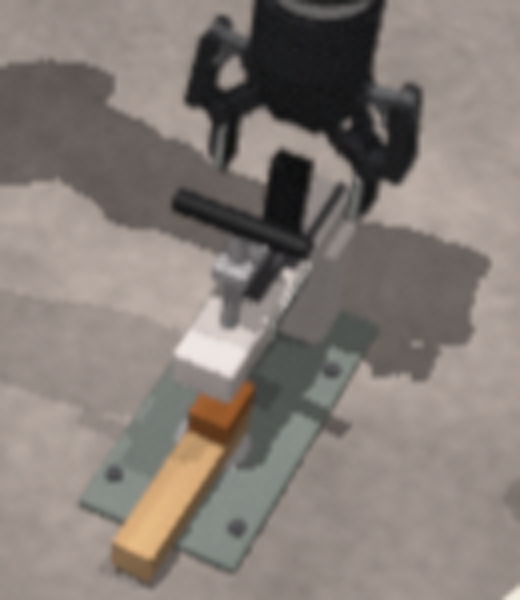

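```bash
python3 -m jog '[0,0,0,0,0,0,0, 0,0,0,0,0,0,0, 0,0,0,0,0,0,0, 0,0,0,0,0,0,0, 0,0,0,0,0,0,0, 0,0,0,0,0,0,0, 0,0,0,0,0,0,0]' 30; python3 - <<'E'
from h import *
st()
E
```

```text
clock: 16.15
tcp_pos: [0.4985, 0.2587, 0.1795]
orientation: [-2.104, -2.331, 0.001]
contact_force: [-7.0, -2.1, 7.5]
grip_width: 0.0255
t 16.15 tcp [0.4985 0.2587 0.1795] yaw 1.6733 z [-0.001  0.001 -1.   ] F [-7.  -2.1  7.5] w 0.0255 j [-1.06  0.4   0.6   1.91 -0.28  0.92 -0.22]
```

```bash
python3 -m jog '[0,0,0,0.03,0.002,0,0, 0,0,0,0.06,0.002,0,0, 0,0,0,0.09,0.002,0,0, 0,0,0,0.12,0.002,0,0, 0,0,0,0.145,0.002,0,0, 0,0,0,0.145,0.002,0,0, 0,0,0,0.145,0.002,0,0]'; python3 - <<'E'
from h import *
st()
E
```

```text
clock: 16.85
tcp_pos: [0.4953, 0.2866, 0.1795]
orientation: [-2.104, -2.331, 0.005]
contact_force: [-5.4, -6.5, 6.2]
grip_width: 0.0257
t 16.85 tcp [0.4953 0.2866 0.1795] yaw 1.6733 z [-0.003 -0.001 -1.   ] F [-5.4 -6.5  6.2] w 0.0257 j [-1.09  0.41  0.59  1.89 -0.29  0.93 -0.26]
```

```bash
python3 -m jog '[0,0,0,0,0,0,1, 0,0,0,0,0,0,1, 0,0,0,0,0,0,1, 0,0,0,0,0,0,1, 0,0,0,0,0,-0.05,1, 0,0,0,0,0,-0.25,1, 0,0,0,0,0,-0.5,1, 0,0,0,0,0,-0.75,1, 0,0,0,-0.1,0,-0.8,1, 0,0,0,-0.3,0,-0.8,1, 0,0,0,-0.3,0,-0.8,1]'; python3 - <<'E'
from h import *
st(); o=r.get_obs(); im=r.grab_frame("wrist"); save(im,"w13.png"); np.savez("w13.npz",**o)
im=r.grab_frame("scene"); cv2.imwrite("pics/s13.png",cv2.resize(im[90:240,270:400,::-1],None,fx=4,fy=4,interpolation=2))
E
```

```text
clock: 17.95
tcp_pos: [0.5034, 0.2205, 0.341]
orientation: [-2.114, -2.323, 0.003]
contact_force: [1.1, -0.4, 0.0]
grip_width: 0.0855
t 17.95 tcp [0.5034 0.2205 0.341 ] yaw 1.6649 z [-0.001 -0.001 -1.   ] F [ 1.1 -0.4  0. ] w 0.0855 j [-1.11  0.2   0.7   1.75 -0.14  1.24 -0.29]
```

View pics/w13.png

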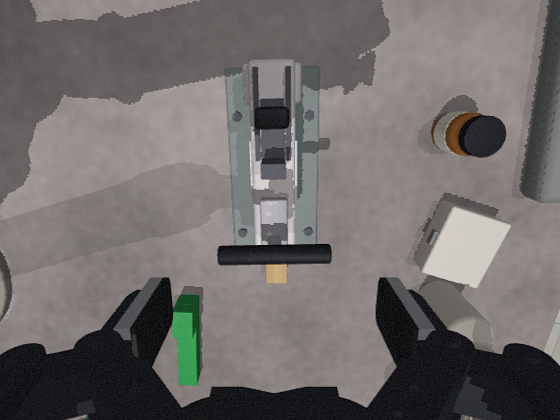

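View pics/s13.png

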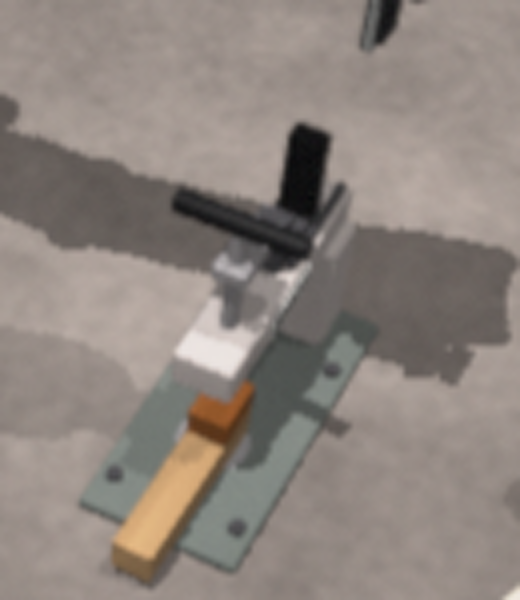

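```bash
python3 - <<'E'
from h import *
o=dict(np.load("w13.npz")); W=cam("wrist",o)
t=onz(W,(271,121),.215);h=onz(W,(274.5,247),.233);print(t,h,np.linalg.norm((t-h)[:2]), onz(W,(274,254),.225))
print(rows([.5075,.184,.245],down(1.675)))
E
```

```text
[0.49492275 0.28519454 0.215     ] [0.50633931 0.1928601  0.233     ] 0.09303755480971587 [0.50683265 0.1834513  0.225     ]
[-0.001  -0.     -0.0014 -0.2098  0.0076  0.4748]
```

```bash
python3 - <<'E'
import cv2
a=cv2.imread("pics/w13.png"); b=cv2.resize(a[90:190,240:310],None,fx=6,fy=6,interpolation=2); cv2.imwrite("pics/w13z.png",cv2.convertScaleAbs(b,alpha=2.5,beta=20))
E
```

```text
(no output)
```

View pics/w13z.png

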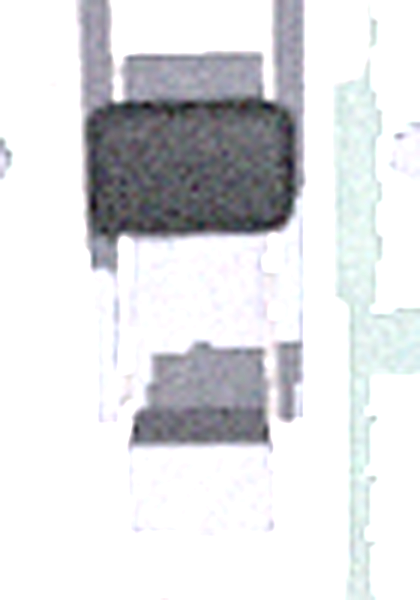

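```bash
python3 -m jog '[-0.001,0,0,-0.1,0,0,0, -0.001,0,0,-0.19,0.004,0,0, -0.001,0,0,-0.208,0.006,0,0, -0.001,0,0,-0.208,0.006,0.1,0, -0.001,0,0,-0.208,0.006,0.2,0, -0.001,0,0,-0.208,0.006,0.3,0, -0.001,0,0,-0.208,0.006,0.4,0, -0.001,0,0,-0.208,0.006,0.45,0, -0.001,0,0,-0.208,0.006,0.47,0, -0.001,0,0,-0.208,0.006,0.47,0]'; python3 - <<'E'
from h import *
st(); o=r.get_obs(); im=r.grab_frame("wrist"); save(im,"w14.png"); np.savez("w14.npz",**o)
im=r.grab_frame("scene"); cv2.imwrite("pics/s14.png",cv2.resize(im[90:240,270:400,::-1],None,fx=4,fy=4,interpolation=2))
E
```

```text
clock: 19.05
tcp_pos: [0.5072, 0.1844, 0.246]
orientation: [2.108, 2.329, -0.0]
contact_force: [0.1, 0.7, -0.2]
grip_width: -0.0001
t 19.05 tcp [0.5072 0.1844 0.246 ] yaw 1.6705 z [-0. -0. -1.] F [ 0.1  0.7 -0.2] w -0.0001 j [-1.03  0.28  0.69  1.9  -0.2   1.04 -0.15]
```

View pics/w14.png

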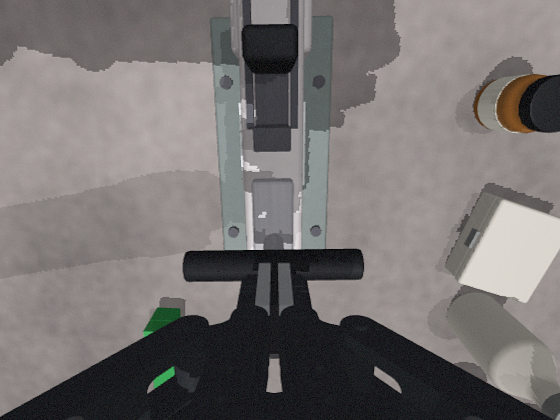

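View pics/s14.png

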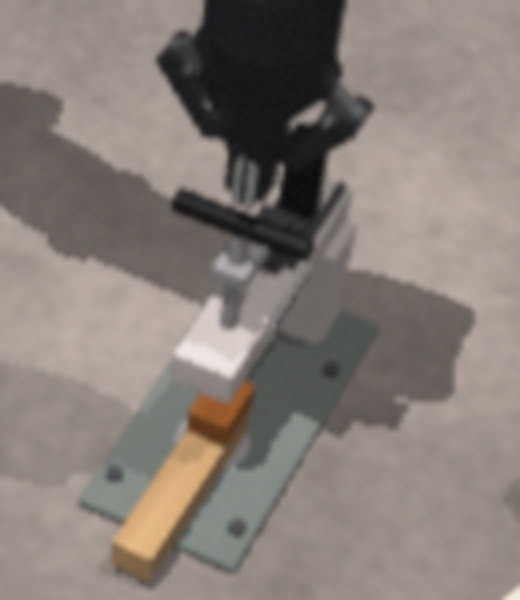

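```bash
python3 -m jog '[0,0,0,0,-0.001,0.03,0, 0,0,0,0,-0.001,0.06,0, 0,0,0,0,-0.001,0.08,0, 0,0,0,0,-0.001,0.1,0, 0,0,0,0,-0.001,0.12,0, 0,0,0,0,-0.001,0.14,0, 0,0,0,0,-0.001,0.16,0, 0,0,0,0,-0.001,0.16,0]'; python3 - <<'E'
from h import *
st()
E
```

```text
clock: 19.95
tcp_pos: [0.5074, 0.1844, 0.2141]
orientation: [2.108, 2.329, 0.001]
contact_force: [0.2, 0.1, -0.2]
grip_width: -0.0001
t 19.95 tcp [0.5074 0.1844 0.2141] yaw 1.6705 z [ 0.001  0.    -1.   ] F [ 0.2  0.1 -0.2] w -0.0001 j [-1.01  0.32  0.67  1.93 -0.24  0.97 -0.12]
```

```bash
python3 - <<'E'
from h import *
o=r.get_obs(); im=r.grab_frame("wrist"); save(im,"w15.png"); np.savez("w15.npz",**o)
im=r.grab_frame("scene"); cv2.imwrite("pics/s15.png",cv2.resize(im[90:240,270:400,::-1],None,fx=4,fy=4,interpolation=2))
E
```

```text
(no output)
```

View pics/s15.png

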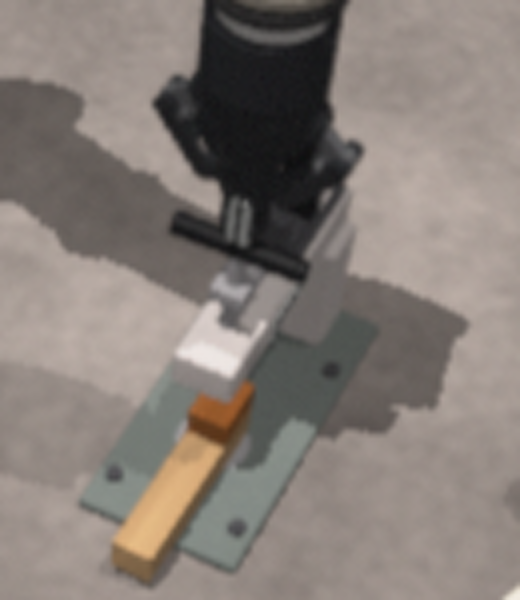

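View pics/w15.png

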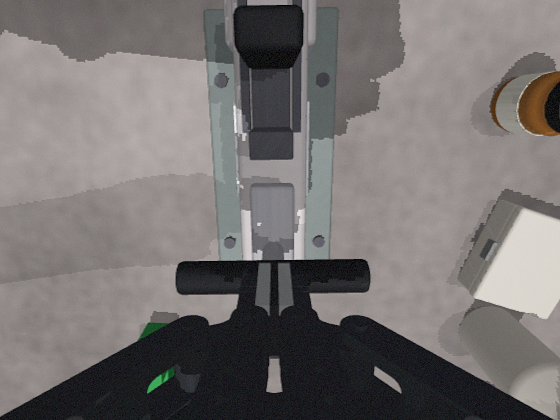

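```bash
python3 -m jog '[0,0,0,0,-0.001,0.015,0, 0,0,0,0,-0.001,0.03,0, 0,0,0,0,-0.001,0.045,0, 0,0,0,0,-0.001,0.05,0, 0,0,0,0,-0.001,0.05,0]'; python3 -m jog '[0,0,0,0,0,0.007,0, 0,0,0,0,0,0.014,0, 0,0,0,0,0,0.021,0, 0,0,0,0,0,0.028,0, 0,0,0,0,0,0.028,0]'; python3 -c "
from h import *
st()"
```

```text
clock: 20.55
tcp_pos: [0.5073, 0.1842, 0.2043]
orientation: [2.108, 2.329, 0.001]
contact_force: [0.7, 0.7, 1.9]
grip_width: -0.0002
clock: 21.05
tcp_pos: [0.5073, 0.1843, 0.1988]
orientation: [2.108, 2.329, 0.001]
contact_force: [0.3, -0.4, 4.4]
grip_width: -0.0006
t 21.05 tcp [0.5073 0.1843 0.1988] yaw 1.6702 z [ 0.001  0.    -1.   ] F [ 0.3 -0.4  4.4] w -0.0006 j [-1.    0.34  0.66  1.95 -0.26  0.94 -0.11]
```

```bash
python3 -m jog '[0,0,0,0,0,0.004,0, 0,0,0,0,0,0.004,0, 0,0,0,0,0,-0.05,0, 0,0,0,0,0,-0.2,0, 0,0,0,0,0,-0.4,0, 0,0,0,0,0,-0.7,0, 0,0,0,-0.2,0,-0.75,0, 0,0,0,-0.4,0,-0.75,0, 0,0,0,-0.4,0,-0.75,0, 0,0,0,-0.4,0,-0.75,0]'; python3 - <<'E'
from h import *
st(); o=r.get_obs(); im=r.grab_frame("wrist"); save(im,"w16.png"); np.savez("w16.npz",**o)
im=r.grab_frame("scene"); save(im,"s16f.png");cv2.imwrite("pics/s16.png",cv2.resize(im[90:240,270:400,::-1],None,fx=4,fy=4,interpolation=2))
E
```

```text
clock: 22.05
tcp_pos: [0.5147, 0.1036, 0.349]
orientation: [-2.111, -2.326, -0.001]
contact_force: [-0.1, -0.2, -0.2]
grip_width: -0.0001
t 22.05 tcp [0.5147 0.1036 0.349 ] yaw 1.6677 z [ 0.     0.001 -1.   ] F [-0.1 -0.2 -0.2] w -0.0001 j [-0.99  0.14  0.77  1.79 -0.11  1.25 -0.1 ]
```

View pics/w16.png

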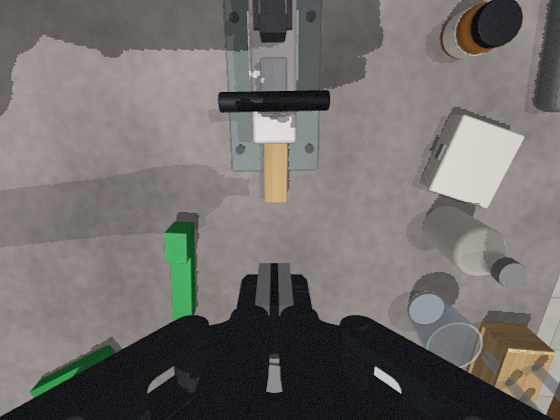

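View pics/s16.png

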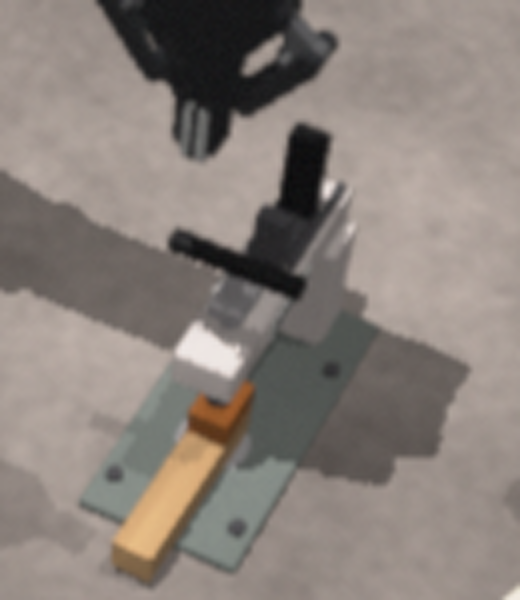

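```bash
python3 - <<'E'
from h import *
S=cam("scene")
f=lambda x,y:((x+.5)/4-.5+270,(y+.5)/4-.5+90)
for nm,p in (("raised",(243,221)),("now",(238,264))):
    px=f(*p); zs=np.linspace(.15,.26,111); e=[np.linalg.norm(proj(S,(.5075,.184,z))-px) for z in zs]; print(nm,px,zs[np.argmin(e)],min(e))
o=dict(np.load("w16.npz")); W=cam("wrist",o)
a=onz(W,(265,202),.038);b=onz(W,(288,202),.038);print("tail end",(a+b)/2)
E
```

```text
raised (330.375, 144.875) 0.226 0.24719389564120156
now (329.125, 155.625) 0.189 0.09413007266092602
tail end [0.52289329 0.05668925 0.038     ]
```

```bash
python3 -c "
from h import *
print(r.hand_in()); st()"
```

```text
the job is handed in; nothing more can be done
None
the job is handed in; nothing more can be done
```

The job is done and handed in at about 22 s of the 72 s allowed. The hand-in reports no verdict, so what follows rests on my own checks.

**What I did:**
- I lifted the carrier out of the cradle by its open middle part and set it on clear bench.
- I regripped it by the tail and slid it in under the raised foot, then set it down on the base.
- I drew the catch back by its tab, then pushed the handle down with shut fingertips and backed the arm off clear.

**Last checks:**
- **Carrier:** After placing, the block centre was about 2 mm from the measuring axis and the carrier lay flat. After the handle push, the tail end was within about 2 mm of where it had been.
- **Catch:** It moved about 28 mm by both the tool travel and the tab's position in the wrist camera. A first rough pixel reading gave about 26 mm, and a closer reading of the tab's edges corrected it.
- **Handle and foot:** From the tool height at the end of the push, the handle was about 34–35 mm down, so the foot was pressed in about 6–7 mm. The scene camera gave about 37 mm down, or about 8–9 mm in. The two differ by about 2 mm, but both are inside the limits. The push ended at 4.4 N.
- **Other things on the bench:** No bystander looked moved in the last pictures, judged by eye, but the petri dishes and brush were out of view or hidden there. At the end the arm was clear of everything, with wrist force near zero.

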